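# Stage heat sinks by length on the lamp assembly rail

### The job

Stage the four finned heat sinks on the lamp assembly rail in order of length: the shortest on the pad next to the round steel post, then each longer one on the next pad, the longest at the other end. Lay each one flat with its fins up, centred on its pad, with its length running straight across the rail like the pad's long side.

Things in the scene. Friction and masses are not known exactly. Their poses are not given: they have to be found in the camera images.
- sink_46: loose bare-aluminium finned heat sink, 46 mm long, 36 mm wide, 30 mm high, six upright fins on a flat base, fins running along its length; origin at the centre of its underside, x along its length, y across its width, z up through the fins; rigid enough to be gripped across its width over the full height; starts flat on the table, fins up, its length turned up to about 45 degrees either way from straight ahead of the robot. The shortest of the four.
- sink_62: loose bare-aluminium finned heat sink, 62 mm long, 36 mm wide, 30 mm high, six upright fins on a flat base, fins running along its length; origin at the centre of its underside, x along its length, y across its width, z up through the fins; rigid enough to be gripped across its width over the full height; starts flat on the table, fins up, its length turned up to about 45 degrees either way from straight ahead of the robot. Second shortest.
- sink_78: loose bare-aluminium finned heat sink, 78 mm long, 36 mm wide, 30 mm high, six upright fins on a flat base, fins running along its length; origin at the centre of its underside, x along its length, y across its width, z up through the fins; rigid enough to be gripped across its width over the full height; starts flat on the table, fins up, its length turned up to about 45 degrees either way from straight ahead of the robot. Second longest.
- sink_94: loose bare-aluminium finned heat sink, 94 mm long, 36 mm wide, 30 mm high, six upright fins on a flat base, fins running along its length; origin at the centre of its underside, x along its length, y across its width, z up through the fins; rigid enough to be gripped across its width over the full height; starts flat on the table, fins up, its length turned up to about 45 degrees either way from straight ahead of the robot. The longest.
- pad_a: fixed flat black rubber pad, 100 x 50 x 4 mm, on top of the white staging rail (10 mm high slab, 392 mm long, 104 mm wide), so its top is 14 mm above the table; origin at the centre of its underside, 4 mm below its top; x is its 100 mm side, across the rail, y its 50 mm side, along the rail; the four identical pads are 82 mm apart in a row in the sequence a, b, c, d towards +y; this is the end pad on the -y side. The rail's place and slant change from start to start.
- pad_b: fixed flat black rubber pad, 100 x 50 x 4 mm, on top of the white staging rail (10 mm high slab, 392 mm long, 104 mm wide), so its top is 14 mm above the table; origin at the centre of its underside, 4 mm below its top; x is its 100 mm side, across the rail, y its 50 mm side, along the rail; the four identical pads are 82 mm apart in a row in the sequence a, b, c, d towards +y; this is the second from the -y end. The rail's place and slant change from start to start.
- pad_c: fixed flat black rubber pad, 100 x 50 x 4 mm, on top of the white staging rail (10 mm high slab, 392 mm long, 104 mm wide), so its top is 14 mm above the table; origin at the centre of its underside, 4 mm below its top; x is its 100 mm side, across the rail, y its 50 mm side, along the rail; the four identical pads are 82 mm apart in a row in the sequence a, b, c, d towards +y; this is the second from the +y end. The rail's place and slant change from start to start.
- pad_d: fixed flat black rubber pad, 100 x 50 x 4 mm, on top of the white staging rail (10 mm high slab, 392 mm long, 104 mm wide), so its top is 14 mm above the table; origin at the centre of its underside, 4 mm below its top; x is its 100 mm side, across the rail, y its 50 mm side, along the rail; the four identical pads are 82 mm apart in a row in the sequence a, b, c, d towards +y; this is the end pad on the +y side. The rail's place and slant change from start to start.
- post: fixed round dark-steel post, 18 mm diameter, 45 mm high, standing on the rail beyond one of its two end pads, 57 mm from that pad's centre (either end, changing from start to start; a low wooden block, 26 x 20 x 14 mm, marks the other end); origin at the centre of its foot, on the rail's top, 10 mm above the table
There are look-alikes about, which are no part of the job. What is shaped like the sink_62 but pink is not meant.

How it is judged:
At the end, for the whole second after the job is handed in: Each heat sink rests on its own pad, shortest by the post to longest at the far end: centre within 12 mm of the pad's, length within 10 degrees of the pad's long side (either way round), underside less than 4 mm above the pad, fins up, level within 5 degrees, still (((horizontal distance between post and pad_a below 0.09 m and horizontal distance between sink_46 and pad_a below 0.012 m and z of sink_46 in the frame of pad_a below 0.008 m and angle between the x axis of sink_46 and the x axis of pad_a, either way round below 0.18 rad and horizontal distance between sink_62 and pad_b below 0.012 m and z of sink_62 in the frame of pad_b below 0.008 m and angle between the x axis of sink_62 and the x axis of pad_b, either way round below 0.18 rad and horizontal distance between sink_78 and pad_c below 0.012 m and z of sink_78 in the frame of pad_c below 0.008 m and angle between the x axis of sink_78 and the x axis of pad_c, either way round below 0.18 rad and horizontal distance between sink_94 and pad_d below 0.012 m and z of sink_94 in the frame of pad_d below 0.008 m and angle between the x axis of sink_94 and the x axis of pad_d, either way round below 0.18 rad) or (horizontal distance between post and pad_d below 0.09 m and horizontal distance between sink_46 and pad_d below 0.012 m and z of sink_46 in the frame of pad_d below 0.008 m and angle between the x axis of sink_46 and the x axis of pad_d, either way round below 0.18 rad and horizontal distance between sink_62 and pad_c below 0.012 m and z of sink_62 in the frame of pad_c below 0.008 m and angle between the x axis of sink_62 and the x axis of pad_c, either way round below 0.18 rad and horizontal distance between sink_78 and pad_b below 0.012 m and z of sink_78 in the frame of pad_b below 0.008 m and angle between the x axis of sink_78 and the x axis of pad_b, either way round below 0.18 rad and horizontal distance between sink_94 and pad_a below 0.012 m and z of sink_94 in the frame of pad_a below 0.008 m and angle between the x axis of sink_94 and the x axis of pad_a, either way round below 0.18 rad)) and angle between each of sink_46, sink_62, sink_78, sink_94's own z axis and vertical below 0.1 rad and linear speed of each of sink_46, sink_62, sink_78, sink_94 below 0.02 m/s); the robot touches nothing.
It also fails if it takes over 106 s, if anything falls off the work surface, if the arm or the gripper's body presses on something with over 40 N, if the wrist force passes 120 N, or if a joint passes its speed limit or range.

### The arm

A 6-joint arm with a two-finger parallel gripper is mounted at the origin on the work surface. World frame = base frame: x ahead of the robot, y to its left, z up, the work surface at z = 0. Lengths are in m, angles in rad, forces in N, time in s.
With the tool pointing down it reaches from about 0.35 to 0.775 m from the base axis. Payload 5.5 kg.
Tool frame: the origin (TCP) lies at the very end of the fingers, on their centre line; the grasp point (between the pads) lies 19 mm behind it; x points along the fingers, y is the direction in which the jaws open and shut, and the axes are right-handed (so a half turn about x gives the same grasp; the last joint's range is limited). The gripper opens to 85 mm and grips with 20 to 120 N. Pads are 22 mm wide; open, the fingers measure 114 mm over their backs; the gripper's body (76 mm by 85 mm) begins 54 mm behind the grasp point. The pads swing forward as they close: fully open they stand 13 mm farther back than shut.
Start: joints at [-1.347, 0.313, 0.046, 1.304, 0, 1.431], TCP at [0.205, -0.537, 0.231] pointing down, gripper open.
Joint ranges: [-2.76, 2.76], [-0.86, 1.69], [-1.03, 1.26], [-2.2, 2.34], [-1.47, 1.5], [-3.14, 3.14]. Speed limits (rad/s): [2.57, 2.57, 3.14, 3.14, 3.14, 3.14].

### API

Orientations are given as a unit quaternion [w, x, y, z].
In Python, from workcell import readout, cams, env, finder gives the robot as it stands.
- The arm moves only by the tool drive_tool, never from a script. Its argument "moves" is a list that holds one entry, the list of rows, each a list of 7 numbers: the shift along the tool's x, y, z in m, then the turn, a rotation vector about the tool's x, y, z in rad, then the closure in counts, from 0 (fully open) to 255 (shut). A call has exactly 5 rows; each row is the pose to reach, as a shift and turn from the pose measured when the call began, along the tool's axes at that moment; what a row does not reach only later rows make up. A row lasts 1/8 s, in which the tool goes at most 62.5 mm and 10.7 degrees, less where a joint would pass 70% of its speed; a pose out of reach is approached as far as the arm can. A call with a gripper value outside its range is refused whole. The fingers move at their own pace and stop on an object; "squeeze" is the grip in N (left out, the last holds). Time passes only in rows, so rows that repeat a pose let the fingers close, or fill a call up. It gives the time, the measured TCP pose, the force and the opening at its end, in the units of the state.
- readout.get_state(): the state, without advancing time (a new reading comes with each control period).
- cams.read_camera(name): name is "side" or "top"; returns the picture (384x512x3 uint8, blue, green, red); there is no depth.
- cams.camera_params(name): a dict with "mtx" (3x3 intrinsics, pixels), "dist" ([k1, k2, p1, p2, k3] as OpenCV has them; the pictures are not rectified), "R" (3x3) and "t" (3): a world point X has camera coordinates R X + t. Camera axes: x right, y down, z forward; pixel columns grow to the right and rows downward; lengths in m; the calibration is good to about 2 mm. A picture is of the moment at which its call begins. camera_params takes no time and is no camera call.
- env.hand_in(): hands the job in, once; it reports no verdict.
Trained networks look in the newest picture that a camera, given by its name, has taken for a name from the list of things; names that differ only in an ending like _2 or _b are one class to them, and where a whole thing is asked for, a point or a joint stands for the part that bears it (a point fixed in the world has none). Each returns a list of dicts, best first, with "conf" (0 to 1); they miss things now and then, are a little off and sometimes report something else, mostly with a low value. They report only what shows in the picture. A call takes as long as a camera call. They do not tell look-alikes from the thing itself.
- finder.regions_of(camera, name): "pixels" (384x512 bool, what is visible of it) and "point" ([column, row] in pixels, amid what is visible of it).
The state is a dict: "clock": time; "joint_pos": joint angles; "qvel": joint speeds; "tau": joint torques, N m; "tcp_pos": TCP position; "orientation": TCP orientation; "wrist_force": force on the tool from outside, world axes, zero at the start; "ft_torque": the same for the moment, N m; "finger_gap": finger opening in m.
Only numpy, scipy, OpenCV 4.12 (cv2) and the standard library are available. Lean on these libraries where they do the work, as an engineer would, in place of code of your own. Each camera call takes 0.05 s, during which the arm holds its last target.

## Working session

There is one attempt and no reset: what is moved stays moved. The work goes in short steps, Python scripts to look and compute and a tool call to move; the robot and the scene stay as the last step left them, time stands still between calls to the robot, and variables do not carry over. Pictures are saved under pics/ and viewed, and the job is handed in when it is done.

Besides the shell and the picture viewer there is one more tool, called as name(argument=value, ...) on one line, values as JSON. drive_tool: Moves the arm, as the interface text tells. Its arguments: {"type":"object","properties":{"moves":{"type":"array"},"squeeze":{"type":"number"}},"required":["moves"]}

```bash
ls; mkdir -p pics; python3 - <<'E'
from workcell import readout,cams
import cv2
for n in("top","side"):
    cv2.imwrite(f"pics/{n}0.png",cams.read_camera(n)); print(cams.camera_params(n))
print(readout.get_state())
E
```

```text
pics
{'mtx': array([[430.41511238,   0.        , 258.71767811],
       [  0.        , 430.41511238, 186.36584348],
       [  0.        ,   0.        ,   1.        ]]), 'dist': array([-0.01966509,  0.        ,  0.        ,  0.        ,  0.        ]), 'R': array([[-0.00300946, -0.99996145, -0.00824826],
       [-0.99785969,  0.00354173, -0.06529545],
       [ 0.06532215,  0.0080341 , -0.99783188]]), 't': array([-0.00425069,  0.57713964,  0.94281875])}
{'mtx': array([[482.56447163,   0.        , 247.97482478],
       [  0.        , 482.56447163, 185.90172141],
       [  0.        ,   0.        ,   1.        ]]), 'dist': array([0.05410419, 0.        , 0.        , 0.        , 0.        ]), 'R': array([[-0.79930765, -0.60082858, -0.0105966 ],
       [-0.30198955,  0.41686996, -0.85733409],
       [ 0.51952823, -0.68207364, -0.5146513 ]]), 't': array([0.44697354, 0.23158232, 0.948246  ])}
{'clock': 0.1, 'joint_pos': array([-1.34662707e+00,  3.13949821e-01,  4.51121027e-02,  1.30360363e+00,
        3.31067025e-05,  1.43123584e+00]), 'qvel': array([ 0.00076439, -0.00039489,  0.00320799, -0.00285385,  0.0012729 ,
       -0.00037461]), 'tau': array([ 1.39921827e-03, -4.81723559e+01,  2.99244404e+01,  1.26812179e-02,
       -3.18362036e-04,  1.74999514e-05]), 'tcp_pos': array([ 0.20448495, -0.53693436,  0.23049207]), 'orientation': array([-0.12730853, -0.69543212, -0.12847169,  0.69545793]), 'wrist_force': array([-0.04081877,  0.31855475,  0.50521786]), 'ft_torque': array([ 0.02530739,  0.00758573, -0.03389598]), 'finger_gap': 0.08530420308915175}
```

View pics/top0.png

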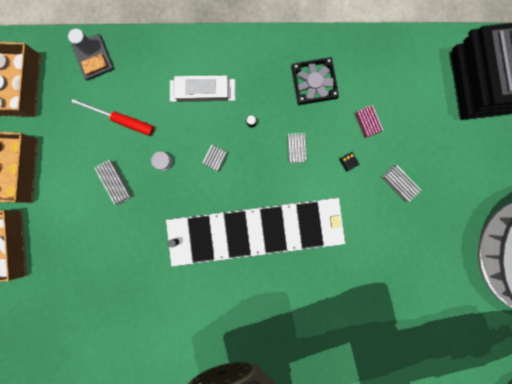

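View pics/side0.png

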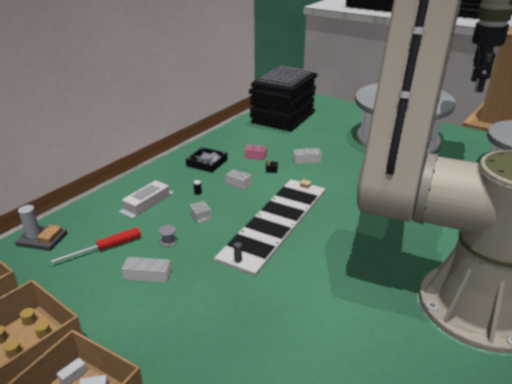

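```bash
cat > h.py <<'E'
import numpy as np, cv2
from scipy.optimize import minimize
from scipy.spatial.transform import Rotation as Ro
from workcell import readout,cams,env,finder
P={n:cams.camera_params(n) for n in("top","side")}
def proj(n,X):
    p=P[n]; return cv2.projectPoints(np.asarray(X,float).reshape(-1,1,3),cv2.Rodrigues(p['R'])[0],p['t'],p['mtx'],p['dist'])[0].reshape(-1,2)
def unproj(n,uv,z):
    p=P[n]; q=cv2.undistortPoints(np.float64(uv).reshape(-1,1,2),p['mtx'],p['dist']).reshape(-1,2)
    d=np.c_[q,np.ones(len(q))]@p['R']; c=-p['R'].T@p['t']
    return c+d*((z-c[2])/d[:,2])[:,None]
def box(x,y,a,L,W,z0,z1):
    c,s=np.cos(a),np.sin(a)
    return np.array([[x+c*i*L/2-s*j*W/2,y+s*i*L/2+c*j*W/2,z] for z in(z0,z1) for i in(-1,1) for j in(-1,1)])
S=4
def render(n,X,org,shape):
    h=cv2.convexHull(np.float32(proj(n,X))).reshape(-1,2)
    m=np.zeros((shape[0]*S,shape[1]*S),np.uint8)
    cv2.fillConvexPoly(m,np.int32(np.round(((h-org+0.5)*S-0.5)*16)),255,shift=4)
    return cv2.resize(m,(shape[1],shape[0]),interpolation=cv2.INTER_AREA)/255.
def fit(masks,L,W,z0,z1,x,y,a,free=False):
    # masks: {cam: full bool mask}
    cr={}
    for n,m in masks.items():
        r,c=np.nonzero(m); o=np.array([c.min()-15,r.min()-15]).clip(0)
        cr[n]=(m[o[1]:r.max()+15,o[0]:c.max()+15].astype(float),o)
    def cost(v):
        l=v[3] if free else L
        return sum(np.abs(render(n,box(v[0],v[1],v[2],l,W,z0,z1),o,m.shape)-m).sum()/m.sum() for n,(m,o) in cr.items())
    best=None
    for da in (0,.3,-.3):
        v0=[x,y,a+da]+([L] if free else [])
        d=np.array([.006,.006,.15]+([.01] if free else []))
        sim=np.vstack([v0]+[np.array(v0)+d*e for e in np.eye(len(v0))])
        r=minimize(cost,v0,method='Nelder-Mead',options=dict(initial_simplex=sim,xatol=1e-5,fatol=1e-5,maxiter=300))
        if best is None or r.fun<best.fun: best=r
    return best
def pose():
    s=readout.get_state(); q=s['orientation']; return s,s['tcp_pos'],Ro.from_quat([q[1],q[2],q[3],q[0]])
def down(yaw):
    # tool x down, tool y at yaw
    x=np.array([0,0,-1.]);y=np.array([np.cos(yaw),np.sin(yaw),0]);return Ro.from_matrix(np.c_[x,y,np.cross(x,y)])
def rel(p,yaw):
    "shift & turn from now to TCP at p with jaw axis yaw (mod pi nearest)"
    s,t,R=pose()
    cand=[R.inv()*down(yaw+k*np.pi) for k in(0,1)]
    r=min(cand,key=lambda r:r.magnitude())
    return R.inv().apply(np.array(p)-t), [c.as_rotvec().round(3).tolist() for c in cand],s
def go(p,yaw):
    d,r,s=rel(p,yaw); print('shift',d.round(4).tolist(),'turn',r,'j',s['joint_pos'].round(2).tolist(),'gap',round(s['finger_gap'],4),'F',s['wrist_force'].round(1),'t',round(s['clock'],2),'tcp',s['tcp_pos'].round(4))
E
python3 - <<'E'
from h import *
M={}
for n in("top","side"):
    im=cams.read_camera(n)
    for nm in ("sink_62","pad_a","post","sink_94"):
        R=finder.regions_of(n,nm)
        for r in R: print(n,nm,round(r['conf'],2),np.round(r['point']),r['pixels'].sum(), unproj(n,[r['point']],.02)[0].round(3))
        M[n+nm]=np.array([r['pixels'] for r in R])
np.savez('m0.npz',**M)
s,t,R=pose();print(R.as_matrix().round(2))
E
```

```text
top sink_62 0.88 [209. 158.] 351 [0.642 0.105 0.02 ]
top sink_62 0.82 [370. 120.] 551 [ 0.726 -0.259  0.02 ]
top sink_62 0.72 [116. 184.] 791 [0.584 0.315 0.02 ]
top sink_62 0.64 [296. 148.] 432 [ 0.662 -0.089  0.02 ]
top sink_62 0.59 [402. 182.] 715 [ 0.586 -0.325  0.02 ]
top pad_a 0.89 [199. 239.] 1035 [0.461 0.126 0.02 ]
top pad_a 0.87 [312. 225.] 981 [ 0.491 -0.125  0.02 ]
top pad_a 0.78 [236. 233.] 1026 [0.474 0.044 0.02 ]
top pad_a 0.61 [274. 228.] 1007 [ 0.485 -0.04   0.02 ]
top pad_a 0.35 [299. 148.] 443 [ 0.664 -0.097  0.02 ]
top post 0.6 [172. 244.] 65 [0.45  0.188 0.02 ]
top sink_94 0.88 [209. 158.] 351 [0.642 0.105 0.02 ]
top sink_94 0.82 [370. 120.] 551 [ 0.726 -0.259  0.02 ]
top sink_94 0.72 [116. 184.] 791 [0.584 0.315 0.02 ]
top sink_94 0.64 [296. 148.] 432 [ 0.662 -0.089  0.02 ]
top sink_94 0.59 [402. 182.] 715 [ 0.586 -0.325  0.02 ]
side sink_62 0.94 [147. 270.] 947 [0.576 0.328 0.02 ]
side sink_62 0.87 [307. 156.] 364 [ 0.574 -0.315  0.02 ]
side sink_62 0.71 [201. 212.] 305 [0.633 0.097 0.02 ]
side sink_62 0.69 [236. 181.] 395 [ 0.655 -0.073  0.02 ]
side sink_62 0.6 [258. 152.] 307 [ 0.708 -0.248  0.02 ]
side pad_a 0.91 [267. 227.] 555 [0.463 0.054 0.02 ]
side pad_a 0.82 [296. 198.] 398 [ 0.473 -0.095  0.02 ]
side pad_a 0.81 [254. 246.] 605 [0.444 0.129 0.02 ]
side pad_a 0.79 [288. 209.] 542 [ 0.465 -0.04   0.02 ]
side post 0.73 [233. 254.] 191 [0.465 0.18  0.02 ]
side sink_94 0.94 [147. 270.] 947 [0.576 0.328 0.02 ]
side sink_94 0.87 [307. 156.] 364 [ 0.574 -0.315  0.02 ]
side sink_94 0.71 [201. 212.] 305 [0.633 0.097 0.02 ]
side sink_94 0.69 [236. 181.] 395 [ 0.655 -0.073  0.02 ]
side sink_94 0.6 [258. 152.] 307 [ 0.708 -0.248  0.02 ]
[[ 0.    0.36 -0.93]
 [-0.   -0.93 -0.36]
 [-1.    0.    0.  ]]
```

```bash
python3 - <<'E'
from h import *
tiles=[]
for n,f in(("top","top0"),("side","side0")):
    im=cv2.imread(f"pics/{f}.png")
    row=[]
    for (x,y) in [(.642,.1),(.662,-.089),(.586,-.325),(.58,.32)]:
        u,v=np.int32(proj(n,[[x,y,.015]])[0]); row.append(cv2.resize(im[v-33:v+33,u-33:u+33],(198,198),interpolation=0))
    tiles.append(np.hstack(row))
cv2.imwrite("pics/crop.png",np.vstack(tiles))
E
```

```text
(no output)
```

View pics/crop.png

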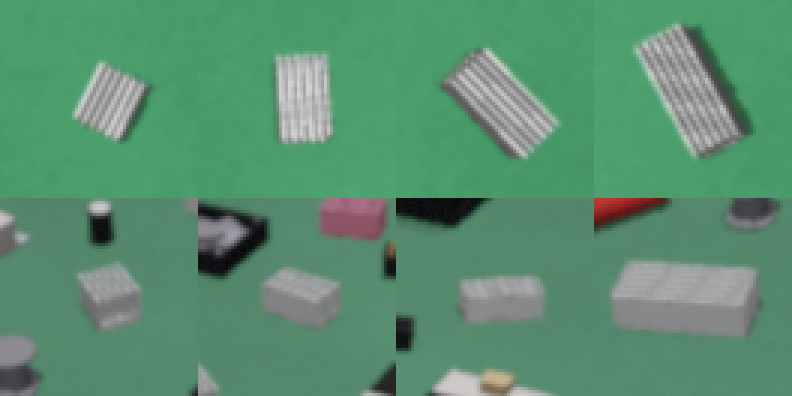

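```bash
cat >> h.py <<'E'
def smask(n,im,x,y,z=.015):
    f=im.astype(int); ng=(f[...,1]-f[...,2])<0.22*f[...,1]
    k,lab=cv2.connectedComponents(ng.astype(np.uint8),connectivity=4)
    u,v=np.int32(np.round(proj(n,[[x,y,z]])[0])); return lab==lab[v,u] if lab[v,u] else np.zeros_like(ng)
def pmask(n,im,x,y):
    f=im.max(2); k,lab=cv2.connectedComponents((f<110).astype(np.uint8),connectivity=4)
    u,v=np.int32(np.round(proj(n,[[x,y,.014]])[0])); return lab==lab[v,u] if lab[v,u] else np.zeros(f.shape,bool)
E
python3 - <<'E'
from h import *
I={n:cv2.imread(f"pics/{n}0.png") for n in("top","side")}
for L,x,y,a in [(.046,.642,.1,-.45),(.062,.662,-.089,0),(.078,.586,-.325,.7),(.094,.58,.32,.45)]:
    M={n:smask(n,I[n],x,y) for n in I}
    for key in (("top","side"),("top",),("side",)):
        r=fit({k:M[k] for k in key},L,.036,0,.03,x,y,a); print(L,key,[int(M[k].sum()) for k in key],r.x.round(4),round(r.fun,3))
    r=fit(M,L,.036,0,.03,x,y,a,True);print('  free',r.x.round(4),round(r.fun,3))
for x,y in [(.461,.12),(.470,.042),(.48,-.04),(.49,-.125)]:
    m=pmask("top",I["top"],x,y); r=fit({"top":m},.1,.05,.0135,.014,x,y,.1); print('pad',m.sum(),r.x.round(4),round(r.fun,3))
    m=pmask("side",I["side"],x-.005,y);
    if m.sum(): r=fit({"side":m},.1,.05,.0135,.014,x,y,.1); print('  pad side',m.sum(),r.x.round(4),round(r.fun,3))
E
```

```text
0.046 ('top', 'side') [384, 366] [ 0.6411  0.0931 -0.4654] 0.204
0.046 ('top',) [384] [ 0.6424  0.0937 -0.456 ] 0.059
0.046 ('side',) [366] [ 0.6388  0.0929 -0.4474] 0.061
  free [ 0.6411  0.0929 -0.4596  0.0451] 0.196
0.062 ('top', 'side') [503, 409] [ 0.6638 -0.0916  0.0495] 0.13
0.062 ('top',) [503] [ 0.664  -0.0917  0.0612] 0.062
0.062 ('side',) [409] [ 0.6631 -0.0907  0.0494] 0.059
  free [ 0.6639 -0.0916  0.0619  0.0611] 0.124
0.078 ('top', 'side') [709, 419] [ 0.5829 -0.3257  0.7586] 0.139
0.078 ('top',) [709] [ 0.5841 -0.3249  0.7563] 0.05
0.078 ('side',) [419] [ 0.5812 -0.3251  0.7713] 0.055
  free [ 0.5828 -0.3256  0.7535  0.0776] 0.137
0.094 ('top', 'side') [841, 1095] [0.5868 0.3218 0.516 ] 0.103
0.094 ('top',) [841] [0.5879 0.3221 0.5211] 0.048
0.094 ('side',) [1095] [0.5858 0.322  0.5208] 0.04
  free [0.5871 0.3218 0.5171 0.0936] 0.101
pad 932 [0.4615 0.1247 0.1499] 0.098
  pad side 681 [0.4584 0.1272 0.1506] 0.177
pad 933 [0.4718 0.0439 0.1179] 0.099
  pad side 502 [0.468  0.0458 0.1383] 0.073
pad 932 [ 0.4814 -0.0379  0.1265] 0.101
  pad side 429 [ 0.4785 -0.0353  0.1244] 0.084
pad 936 [ 0.4921 -0.1183  0.1369] 0.096
  pad side 371 [ 0.4891 -0.116   0.1385] 0.092
```

```bash
cat > g.py <<'E'
import sys; from h import *
a=list(map(float,sys.argv[1:])); go(a[:3],a[3])
E
python3 g.py .6405 .0932 .12 1.112
```

```text
shift [0.1113, -0.4343, -0.6318] turn [[-2.319, 0.0, -0.0], [0.823, -0.0, -0.0]] j [-1.35, 0.31, 0.05, 1.3, -0.0, 1.43] gap 0.0855 F [-0.5 -0.9 -0.9] t 0.6 tcp [ 0.2046 -0.5374  0.2313]
```

drive_tool(moves=[[[0.05,-0.434,-0.632,-2.319,0,0,60],[0.05,-0.434,-0.632,-2.319,0,0,60],[0.05,-0.434,-0.632,-2.319,0,0,60],[0.05,-0.434,-0.632,-2.319,0,0,60],[0.05,-0.434,-0.632,-2.319,0,0,60]]], squeeze=50)

```text
clock: 1.23
tcp_pos: [0.383, -0.2794, 0.2112]
orientation: [0.43, 0.561, 0.429, -0.561]
wrist_force: [1.1, -0.7, 0.4]
finger_gap: 0.0654
```

```bash
python3 g.py .6405 .0932 .12 1.112
```

```text
shift [0.0911, 0.1514, -0.4269] turn [[-1.376, 0.001, -0.0], [1.766, -0.001, -0.001]] j [-0.8, 0.13, -0.24, 1.2, 0.0, 1.03] gap 0.0654 F [ 1.1 -0.7  0.4] t 1.23 tcp [ 0.383  -0.2794  0.2112]
```

drive_tool(moves=[[[0.091,0.151,-0.427,-1.376,0,0,60],[0.091,0.151,-0.427,-1.376,0,0,60],[0.091,0.151,-0.427,-1.376,0,0,60],[0.091,0.151,-0.427,-1.376,0,0,60],[0.091,0.151,-0.427,-1.376,0,0,60]]])

```text
clock: 1.85
tcp_pos: [0.5572, -0.0269, 0.1496]
orientation: [0.638, 0.306, 0.637, -0.307]
wrist_force: [1.0, -1.0, 0.4]
finger_gap: 0.0652
```

```bash
python3 g.py .6405 .0932 .06 1.112
```

```text
shift [0.0896, 0.1401, -0.042] turn [[-0.438, 0.002, -0.0], [2.704, -0.0, -0.003]] j [-0.19, 0.32, -0.15, 1.1, -0.0, 0.7] gap 0.0652 F [ 1.  -1.   0.4] t 1.85 tcp [ 0.5572 -0.0269  0.1496]
```

drive_tool(moves=[[[0.09,0.14,-0.042,-0.438,0,0,60],[0.09,0.14,-0.042,-0.438,0,0,60],[0.09,0.14,-0.042,-0.438,0,0,60],[0.09,0.14,-0.042,-0.438,0,0,60],[0.09,0.14,-0.042,-0.438,0,0,60]]])

```text
clock: 2.48
tcp_pos: [0.6402, 0.093, 0.0596]
orientation: [0.689, 0.16, 0.688, -0.161]
wrist_force: [-0.0, -0.3, 0.1]
finger_gap: 0.0652
```

```bash
python3 g.py .6405 .0932 .006 1.112
```

```text
shift [0.0536, 0.0003, 0.0002] turn [[0.0, 0.002, 0.001], [-3.142, -0.002, 0.002]] j [0.02, 0.54, -0.03, 0.99, -0.0, 0.48] gap 0.0652 F [-0.  -0.3  0.1] t 2.48 tcp [0.6402 0.093  0.0596]
```

drive_tool(moves=[[[0.03,0,0,0,0,0,60],[0.053,0,0,0,0,0,60],[0.053,0,0,0,0,0,60],[0.053,0,0,0,0,0,180],[0.053,0,0,0,0,0,180]]])

```text
clock: 3.1
tcp_pos: [0.6418, 0.0926, 0.009]
orientation: [0.69, 0.161, 0.687, -0.161]
wrist_force: [0.1, -0.8, -0.7]
finger_gap: 0.0348
```

drive_tool(moves=[[[0,0,0,0,0,0,180],[0,0,0,0,0,0,180],[0,0,0,0,0,0,180],[0,0,0,0,0,0,180],[0,0,0,0,0,0,180]]])

```text
clock: 3.72
tcp_pos: [0.6416, 0.0926, 0.0089]
orientation: [0.69, 0.161, 0.687, -0.161]
wrist_force: [0.3, 0.6, -0.8]
finger_gap: 0.0351
```

```bash
python3 g.py .4600 .126 .09 1.698
```

```text
shift [-0.0819, -0.0506, -0.1772] turn [[-0.587, 0.004, 0.001], [2.555, 0.001, -0.006]] j [0.02, 0.59, -0.09, 0.89, -0.0, 0.48] gap 0.0351 F [ 0.3  0.6 -0.8] t 3.73 tcp [0.6416 0.0926 0.0089]
```

drive_tool(moves=[[[-0.06,0,0,0,0,0,180],[-0.1,-0.051,-0.177,-0.587,0,0,180],[-0.1,-0.051,-0.177,-0.587,0,0,180],[-0.1,-0.051,-0.177,-0.587,0,0,180],[-0.1,-0.051,-0.177,-0.587,0,0,180]]])

```text
clock: 4.35
tcp_pos: [0.4547, 0.1262, 0.1083]
orientation: [0.706, -0.047, 0.705, 0.046]
wrist_force: [0.6, -0.3, -0.1]
finger_gap: 0.0349
```

```bash
python3 g.py .4600 .126 .06 1.698
```

```text
shift [0.0483, -0.0008, 0.0052] turn [[0.004, 0.001, 0.002], [-3.137, -0.003, 0.001]] j [0.1, 0.19, -0.43, 0.95, -0.0, -0.03] gap 0.0349 F [ 0.6 -0.3 -0.1] t 4.35 tcp [0.4547 0.1262 0.1083]
```

drive_tool(moves=[[[0.048,0,0.004,0,0,0,180],[0.048,0,0.004,0,0,0,180],[0.048,0,0.004,0,0,0,180],[0.07,0,0.004,0,0,0,180],[0.07,0,0.004,0,0,0,180]]])

```text
clock: 4.97
tcp_pos: [0.4589, 0.1264, 0.0385]
orientation: [0.706, -0.047, 0.706, 0.046]
wrist_force: [-0.3, 0.4, -0.4]
finger_gap: 0.0352
```

```bash
python3 g.py .4600 .126 .0225 1.698
```

```text
shift [0.016, -0.0005, 0.001] turn [[0.004, -0.0, 0.002], [-3.138, -0.003, -0.0]] j [0.1, 0.28, -0.51, 0.78, -0.0, -0.03] gap 0.0352 F [-0.3  0.4 -0.4] t 4.97 tcp [0.4589 0.1264 0.0385]
```

drive_tool(moves=[[[0.008,0,0.001,0,0,0,180],[0.016,0,0.001,0,0,0,180],[0.016,0,0.001,0,0,0,180],[0.016,0,0.001,0,0,0,180],[0.016,0,0.001,0,0,0,180]]])

```text
clock: 5.6
tcp_pos: [0.4604, 0.1265, 0.0227]
orientation: [0.706, -0.047, 0.705, 0.046]
wrist_force: [1.1, 0.2, 0.5]
finger_gap: 0.0351
```

```bash
python3 g.py .4600 .126 .0225 1.698; python3 - <<'E'
from h import *
o=[]
for n in("top","side"):
    im=cams.read_camera(n);cv2.imwrite(f"pics/{n}1.png",im)
    u,v=np.int32(proj(n,[[.46,.126,.03]])[0]);o.append(cv2.resize(im[v-50:v+50,u-50:u+50],(400,400)))
cv2.imwrite("pics/c1.png",np.hstack(o))
E
```

```text
shift [0.0002, -0.0005, -0.0004] turn [[0.004, 0.001, 0.002], [-3.138, -0.003, 0.001]] j [0.1, 0.3, -0.53, 0.74, -0.0, -0.03] gap 0.0351 F [1.1 0.2 0.5] t 5.6 tcp [0.4604 0.1265 0.0227]
```

View pics/c1.png

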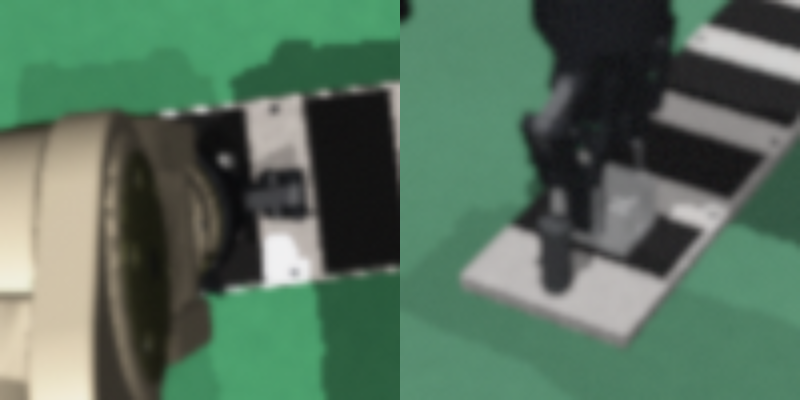

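The side view crop shows sink_46 held by the fingers at the middle of the pad beside the post, roughly (620,205) in the crop; the arm hides it in the top view. I'll release it.

drive_tool(moves=[[[0.001,0,0,0,0,0,180],[0.001,0,0,0,0,0,110],[0.001,0,0,0,0,0,105],[0.001,0,0,0,0,0,105],[-0.05,0,0,0,0,0,105]]])

```text
clock: 6.32
tcp_pos: [0.4567, 0.1262, 0.0699]
orientation: [0.703, -0.047, 0.708, 0.045]
wrist_force: [1.1, 0.7, 1.2]
finger_gap: 0.0499
```

```bash
python3 g.py .6636 -.0913 .12 1.628
```

```text
shift [-0.0512, -0.2427, 0.1764] turn [[0.074, -0.008, 0.002], [-3.068, -0.003, -0.012]] j [0.1, 0.24, -0.47, 0.87, -0.0, -0.03] gap 0.0499 F [1.1 0.7 1.2] t 6.33 tcp [0.4567 0.1262 0.0699]
```

drive_tool(moves=[[[-0.05,0,0,0,0,0,90],[-0.051,-0.243,0.176,0.074,-0.006,0,60],[-0.051,-0.243,0.176,0.074,-0.006,0,60],[-0.051,-0.243,0.176,0.074,-0.006,0,60],[-0.051,-0.243,0.176,0.074,-0.006,0,60]]])

```text
clock: 6.95
tcp_pos: [0.63, -0.0568, 0.1197]
orientation: [0.706, -0.021, 0.707, 0.019]
wrist_force: [1.2, 0.6, 0.9]
finger_gap: 0.0655
```

```bash
python3 g.py .6636 -.0913 .05 1.628; python3 - <<'E'
from h import *
o=[];L=.046
I={}
for n in("top","side"):
    im=I[n]=cams.read_camera(n)
    u,v=np.int32(proj(n,[[.46,.126,.03]])[0]);o.append(cv2.resize(im[v-50:v+50,u-50:u+50],(400,400)))
cv2.imwrite("pics/c2.png",np.hstack(o))
E
```

```text
shift [0.0697, -0.0362, 0.0317] turn [[-0.0, -0.002, 0.002], [3.141, 0.003, 0.003]] j [-0.22, 0.48, 0.01, 1.11, -0.0, -0.27] gap 0.0655 F [1.2 0.6 0.9] t 6.95 tcp [ 0.63   -0.0568  0.1197]
```

View pics/c2.png

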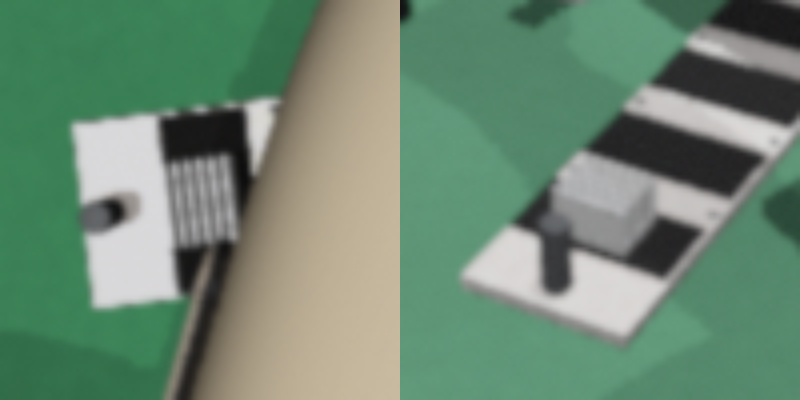

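Sink_46 sits flat on the end pad beside the post, at about (205,200) in the top crop, aligned with the pad. Next is sink_62.

drive_tool(moves=[[[0.01,-0.036,0.032,0,0,0,60],[0.05,-0.036,0.032,0,0,0,60],[0.07,-0.036,0.032,0,0,0,60],[0.07,-0.036,0.032,0,0,0,60],[0.07,-0.036,0.032,0,0,0,60]]])

```text
clock: 7.68
tcp_pos: [0.667, -0.0947, 0.0496]
orientation: [0.707, -0.02, 0.706, 0.017]
wrist_force: [-0.0, -0.3, 1.1]
finger_gap: 0.0655
```

```bash
python3 g.py .6636 -.0913 .007 1.628
```

```text
shift [0.0426, 0.0037, -0.0032] turn [[-0.005, 0.001, 0.004], [3.136, 0.006, -0.002]] j [-0.26, 0.6, 0.04, 1.01, -0.0, -0.31] gap 0.0655 F [-0.  -0.3  1.1] t 7.67 tcp [ 0.667  -0.0947  0.0496]
```

drive_tool(moves=[[[0.02,0.004,-0.003,0,0,0,60],[0.044,0.004,-0.003,0,0,0,60],[0.044,0.004,-0.003,0,0,0,60],[0.044,0.004,-0.003,0,0,0,60],[0.044,0.004,-0.003,0,0,0,180]]])

```text
clock: 8.3
tcp_pos: [0.6651, -0.0913, 0.0074]
orientation: [0.708, -0.02, 0.705, 0.017]
wrist_force: [-0.0, -0.1, 1.0]
finger_gap: 0.0485
```

drive_tool(moves=[[[0,0,0,0,0,0,180],[0,0,0,0,0,0,180],[0,0,0,0,0,0,180],[0,0,0,0,0,0,180],[0,0,0,0,0,0,180]]])

```text
clock: 8.93
tcp_pos: [0.6656, -0.0915, 0.0081]
orientation: [0.709, -0.02, 0.705, 0.017]
wrist_force: [0.1, -1.5, 4.8]
finger_gap: 0.0351
```

```bash
python3 g.py .4700 .0448 .11 1.698
```

```text
shift [-0.1037, 0.1457, -0.1878] turn [[-0.075, 0.005, 0.005], [3.066, 0.008, -0.008]] j [-0.25, 0.63, -0.02, 0.91, -0.0, -0.31] gap 0.0351 F [ 0.1 -1.5  4.8] t 8.93 tcp [ 0.6656 -0.0915  0.0081]
```

drive_tool(moves=[[[-0.06,0,0,0,0,0,180],[-0.104,0.146,-0.186,-0.075,0.005,0.005,180],[-0.104,0.146,-0.186,-0.075,0.005,0.005,180],[-0.104,0.146,-0.186,-0.075,0.005,0.005,180],[-0.104,0.146,-0.186,-0.075,0.005,0.005,180]]])

```text
clock: 9.55
tcp_pos: [0.469, 0.0463, 0.11]
orientation: [0.705, -0.045, 0.706, 0.045]
wrist_force: [0.1, -0.1, -0.1]
finger_gap: 0.0348
```

```bash
python3 g.py .4720 .0448 .035 1.698
```

```text
shift [0.075, -0.0019, 0.0029] turn [[-0.0, -0.002, -0.0], [3.141, -0.0, 0.003]] j [-0.07, 0.19, -0.42, 0.96, -0.0, -0.2] gap 0.0348 F [ 0.1 -0.1 -0.1] t 9.55 tcp [0.469  0.0463 0.11  ]
```

drive_tool(moves=[[[0.03,-0.002,0.003,0,0,0,180],[0.06,-0.002,0.003,0,0,0,180],[0.075,-0.002,0.003,0,0,0,180],[0.075,-0.002,0.003,0,0,0,180],[0.075,-0.002,0.003,0,0,0,180]]])

```text
clock: 10.18
tcp_pos: [0.4723, 0.0447, 0.0353]
orientation: [0.705, -0.045, 0.706, 0.045]
wrist_force: [0.7, 0.1, -0.7]
finger_gap: 0.0352
```

```bash
python3 g.py .4720 .0448 .022 1.698
```

```text
shift [0.0133, 0.0002, -0.0003] turn [[-0.0, -0.002, -0.0], [3.141, -0.0, 0.002]] j [-0.08, 0.28, -0.52, 0.77, -0.0, -0.2] gap 0.0352 F [ 0.7  0.1 -0.7] t 10.18 tcp [0.4723 0.0447 0.0353]
```

drive_tool(moves=[[[0.007,0,0,0,0,0,180],[0.0135,0,0,0,0,0,180],[0.0135,0,0,0,0,0,180],[0.0135,0,0,0,0,0,180],[0.0135,0,0,0,0,0,180]]])

```text
clock: 10.8
tcp_pos: [0.4728, 0.0447, 0.022]
orientation: [0.705, -0.045, 0.706, 0.045]
wrist_force: [0.3, -0.1, 1.1]
finger_gap: 0.0353
```

drive_tool(moves=[[[0,0,0,0,0,0,110],[0,0,0,0,0,0,105],[0,0,0,0,0,0,105],[-0.05,0,0,0,0,0,105],[-0.1,0,0,0,0,0,105]]])

```text
clock: 11.42
tcp_pos: [0.4719, 0.0447, 0.1225]
orientation: [0.705, -0.045, 0.707, 0.045]
wrist_force: [0.9, 0.0, -0.9]
finger_gap: 0.0497
```

```bash
python3 g.py .583 -.3255 .12 2.332
```

```text
shift [0.0021, -0.3813, 0.0633] turn [[-0.634, -0.003, -0.001], [2.507, -0.002, 0.003]] j [-0.08, 0.19, -0.4, 0.99, -0.0, -0.2] gap 0.0497 F [ 0.9  0.  -0.9] t 11.43 tcp [0.4719 0.0447 0.1225]
```

drive_tool(moves=[[[0,-0.381,0.063,-0.634,0,0,60],[0,-0.381,0.063,-0.634,0,0,60],[0,-0.381,0.063,-0.634,0,0,60],[0,-0.381,0.063,-0.634,0,0,60],[0,-0.381,0.063,-0.634,0,0,60]]])

```text
clock: 12.05
tcp_pos: [0.5584, -0.2436, 0.122]
orientation: [0.656, -0.262, 0.657, 0.263]
wrist_force: [1.0, 0.5, 0.6]
finger_gap: 0.0653
```

```bash
python3 g.py .583 -.3255 .05 2.332
```

```text
shift [0.0719, -0.0764, -0.0386] turn [[0.001, -0.002, -0.002], [-3.141, 0.003, -0.003]] j [-0.54, 0.43, -0.05, 1.09, -0.0, -1.3] gap 0.0653 F [1.  0.5 0.6] t 12.05 tcp [ 0.5584 -0.2436  0.122 ]
```

drive_tool(moves=[[[0.0,-0.076,-0.039,0,0,0,60],[0.03,-0.076,-0.039,0,0,0,60],[0.072,-0.076,-0.039,0,0,0,60],[0.072,-0.076,-0.039,0,0,0,60],[0.072,-0.076,-0.039,0,0,0,60]]])

```text
clock: 12.68
tcp_pos: [0.5827, -0.3253, 0.051]
orientation: [0.656, -0.263, 0.657, 0.263]
wrist_force: [0.6, 0.2, -0.8]
finger_gap: 0.0653
```

```bash
python3 g.py .583 -.3255 .007 2.332
```

```text
shift [0.044, -0.0004, 0.0002] turn [[0.001, -0.002, -0.002], [-3.141, 0.003, -0.003]] j [-0.63, 0.59, 0.02, 1.01, -0.0, -1.39] gap 0.0653 F [ 0.6  0.2 -0.8] t 12.68 tcp [ 0.5827 -0.3253  0.051 ]
```

drive_tool(moves=[[[0.02,0,0,0,0,0,60],[0.044,0,0,0,0,0,60],[0.044,0,0,0,0,0,60],[0.044,0,0,0,0,0,60],[0.044,0,0,0,0,0,180]]])

```text
clock: 13.3
tcp_pos: [0.5838, -0.326, 0.009]
orientation: [0.656, -0.264, 0.657, 0.262]
wrist_force: [-0.1, -1.3, -0.6]
finger_gap: 0.0484
```

drive_tool(moves=[[[0,0,0,0,0,0,180],[0,0,0,0,0,0,180],[0,0,0,0,0,0,180],[0,0,0,0,0,0,180],[0,0,0,0,0,0,180]]])

```text
clock: 13.92
tcp_pos: [0.5842, -0.3263, 0.0097]
orientation: [0.656, -0.264, 0.656, 0.262]
wrist_force: [-0.9, -1.1, 4.8]
finger_gap: 0.035
```

```bash
python3 g.py .4800 -.0366 .12 1.698
```

```text
shift [-0.1111, 0.2812, 0.1246] turn [[0.635, -0.0, 0.003], [-2.506, -0.003, -0.0]] j [-0.63, 0.63, -0.02, 0.92, -0.0, -1.39] gap 0.035 F [-0.9 -1.1  4.8] t 13.93 tcp [ 0.5842 -0.3263  0.0097]
```

drive_tool(moves=[[[-0.06,0,0,0,0,0,180],[-0.111,0.281,0.125,0.635,0,0.003,180],[-0.111,0.281,0.125,0.635,0,0.003,180],[-0.111,0.281,0.125,0.635,0,0.003,180],[-0.111,0.281,0.125,0.635,0,0.003,180]]])

```text
clock: 14.55
tcp_pos: [0.4996, -0.0921, 0.1096]
orientation: [0.705, -0.043, 0.706, 0.044]
wrist_force: [0.8, 0.4, -0.8]
finger_gap: 0.0348
```

```bash
python3 g.py .481 -.0366 .12 1.698
```

```text
shift [-0.0103, 0.0573, -0.0116] turn [[-0.004, -0.001, -0.001], [3.138, -0.001, 0.002]] j [-0.34, 0.26, -0.34, 0.98, 0.0, -0.46] gap 0.0348 F [ 0.8  0.4 -0.8] t 14.55 tcp [ 0.4996 -0.0921  0.1096]
```

Bottom of the held sink is at 0.10, well above the others; move over, then down to z 0.035.

drive_tool(moves=[[[0,0.057,-0.012,-0.004,0,0,180],[0,0.057,-0.012,-0.004,0,0,180],[0.04,0.057,-0.012,-0.004,0,0,180],[0.074,0.057,-0.012,-0.004,0,0,180],[0.074,0.057,-0.012,-0.004,0,0,180]]])

```text
clock: 15.18
tcp_pos: [0.4781, -0.037, 0.0332]
orientation: [0.703, -0.044, 0.708, 0.046]
wrist_force: [-0.4, 0.1, -0.4]
finger_gap: 0.0348
```

```bash
python3 g.py .481 -.0366 .0235 1.698
```

```text
shift [0.0097, -0.0, 0.003] turn [[-0.0, -0.007, -0.003], [3.141, -0.005, 0.011]] j [-0.24, 0.3, -0.51, 0.78, 0.0, -0.37] gap 0.0348 F [-0.4  0.1 -0.4] t 15.18 tcp [ 0.4781 -0.037   0.0332]
```

drive_tool(moves=[[[0.002,0,0.002,0,-0.006,-0.002,180],[0.005,0,0.002,0,-0.006,-0.002,180],[0.0095,0,0.002,0,-0.006,-0.002,180],[0.0095,0,0.002,0,-0.006,-0.002,180],[0.0095,0,0.002,0,-0.006,-0.002,180]]])

```text
clock: 15.8
tcp_pos: [0.4802, -0.0367, 0.0239]
orientation: [0.705, -0.045, 0.706, 0.045]
wrist_force: [0.9, 0.4, -0.5]
finger_gap: 0.0346
```

```bash
python3 g.py .481 -.0366 .0235 1.698
```

```text
shift [0.0004, -0.0, 0.0009] turn [[-0.0, -0.0, -0.001], [3.141, -0.001, 0.001]] j [-0.24, 0.31, -0.52, 0.75, 0.0, -0.37] gap 0.0346 F [ 0.9  0.4 -0.5] t 15.8 tcp [ 0.4802 -0.0367  0.0239]
```

drive_tool(moves=[[[0.001,0,0.001,0,0,0,180],[0.001,0,0.001,0,0,0,110],[0.001,0,0.001,0,0,0,105],[0.001,0,0.001,0,0,0,105],[-0.06,0,0,0,0,0,105]]])

```text
clock: 16.42
tcp_pos: [0.4764, -0.0359, 0.0806]
orientation: [0.702, -0.043, 0.709, 0.046]
wrist_force: [0.5, -0.3, -0.6]
finger_gap: 0.0502
```

```bash
python3 g.py .5868 .3219 .12 2.088
```

```text
shift [-0.0394, 0.3411, 0.1543] turn [[-0.39, -0.009, -0.006], [2.751, -0.009, 0.012]] j [-0.24, 0.24, -0.44, 0.9, 0.0, -0.37] gap 0.0502 F [ 0.5 -0.3 -0.6] t 16.43 tcp [ 0.4764 -0.0359  0.0806]
```

drive_tool(moves=[[[-0.05,0,0,0,0,0,90],[-0.045,0.341,0.154,-0.39,-0.007,0,60],[-0.045,0.341,0.154,-0.39,-0.007,0,60],[-0.045,0.341,0.154,-0.39,-0.007,0,60],[-0.045,0.341,0.154,-0.39,-0.007,0,60]]])

```text
clock: 17.05
tcp_pos: [0.5507, 0.2049, 0.1274]
orientation: [0.683, -0.179, 0.684, 0.183]
wrist_force: [1.8, 0.1, -0.0]
finger_gap: 0.0653
```

```bash
python3 g.py .5868 .3219 .12 2.088
```

```text
shift [0.0079, 0.0838, 0.0892] turn [[-0.001, 0.0, -0.006], [3.141, -0.009, -0.0]] j [0.22, 0.39, -0.11, 1.08, 0.01, -0.3] gap 0.0653 F [ 1.8  0.1 -0. ] t 17.05 tcp [0.5507 0.2049 0.1274]
```

drive_tool(moves=[[[0.01,0.084,0.089,0,0,-0.005,60],[0.01,0.084,0.089,0,0,-0.005,60],[0.05,0.084,0.089,0,0,-0.005,60],[0.077,0.084,0.089,0,0,-0.005,60],[0.077,0.084,0.089,0,0,-0.005,60]]])

```text
clock: 17.68
tcp_pos: [0.584, 0.3217, 0.0478]
orientation: [0.681, -0.181, 0.686, 0.181]
wrist_force: [-0.1, -0.5, 0.1]
finger_gap: 0.0651
```

```bash
python3 g.py .5868 .3219 .007 2.088
```

```text
shift [0.0407, -0.0012, 0.0027] turn [[-0.0, -0.006, -0.002], [3.141, -0.003, 0.009]] j [0.38, 0.59, 0.02, 1.01, 0.0, -0.13] gap 0.0651 F [-0.1 -0.5  0.1] t 17.68 tcp [0.584  0.3217 0.0478]
```

drive_tool(moves=[[[0.01,-0.001,0.002,0,-0.005,0,60],[0.03,-0.001,0.002,0,-0.005,0,60],[0.041,-0.001,0.002,0,-0.005,0,60],[0.041,-0.001,0.002,0,-0.005,0,60],[0.041,-0.001,0.002,0,-0.005,0,180]]])

```text
clock: 18.3
tcp_pos: [0.5867, 0.3219, 0.0077]
orientation: [0.684, -0.18, 0.684, 0.181]
wrist_force: [0.8, 0.8, -0.4]
finger_gap: 0.0484
```

drive_tool(moves=[[[0,0,0,0,0,0,180],[0,0,0,0,0,0,180],[0,0,0,0,0,0,180],[0,0,0,0,0,0,180],[0,0,0,0,0,0,180]]])

```text
clock: 18.92
tcp_pos: [0.5873, 0.3221, 0.0085]
orientation: [0.684, -0.18, 0.683, 0.181]
wrist_force: [0.6, 0.4, 5.8]
finger_gap: 0.0355
```

```bash
python3 g.py .4905 -.117 .12 1.698
```

```text
shift [-0.1125, -0.3337, -0.301] turn [[0.39, 0.002, -0.002], [-2.752, 0.002, 0.002]] j [0.38, 0.63, -0.02, 0.92, 0.0, -0.14] gap 0.0355 F [0.6 0.4 5.8] t 18.93 tcp [0.5873 0.3221 0.0085]
```

drive_tool(moves=[[[-0.06,0,0,0,0,0,180],[-0.12,-0.06,-0.05,0,0,0,180],[-0.113,-0.334,-0.301,0.39,0,0,180],[-0.113,-0.334,-0.301,0.39,0,0,180],[-0.113,-0.334,-0.301,0.39,0,0,180]]])

```text
clock: 19.55
tcp_pos: [0.5362, 0.0887, 0.1126]
orientation: [0.706, -0.044, 0.706, 0.045]
wrist_force: [1.4, -1.7, -1.8]
finger_gap: 0.0351
```

```bash
python3 g.py .4908 -.117 .12 1.698
```

```text
shift [-0.0078, -0.1984, -0.0708] turn [[-0.002, 0.001, -0.002], [3.14, -0.003, -0.001]] j [0.02, 0.32, -0.25, 1.0, 0.0, -0.11] gap 0.0351 F [ 1.4 -1.7 -1.8] t 19.55 tcp [0.5362 0.0887 0.1126]
```

drive_tool(moves=[[[-0.008,-0.198,-0.071,0,0,0,180],[-0.008,-0.198,-0.071,0,0,0,180],[-0.008,-0.198,-0.071,0,0,0,180],[-0.008,-0.198,-0.071,0,0,0,180],[-0.008,-0.198,-0.071,0,0,0,180]]])

```text
clock: 20.18
tcp_pos: [0.4897, -0.1183, 0.1197]
orientation: [0.706, -0.042, 0.706, 0.044]
wrist_force: [-0.9, 0.7, -2.0]
finger_gap: 0.0351
```

```bash
python3 g.py .4908 -.117 .032 1.698
```

```text
shift [0.0877, 0.0009, 0.0013] turn [[-0.005, -0.0, -0.003], [3.136, -0.004, 0.0]] j [-0.4, 0.24, -0.33, 1.0, 0.0, -0.52] gap 0.0351 F [-0.9  0.7 -2. ] t 20.18 tcp [ 0.4897 -0.1183  0.1197]
```

drive_tool(moves=[[[0.03,0.001,0.001,-0.005,0,-0.002,180],[0.07,0.001,0.001,-0.005,0,-0.002,180],[0.087,0.001,0.001,-0.005,0,-0.002,180],[0.087,0.001,0.001,-0.005,0,-0.002,180],[0.087,0.001,0.001,-0.005,0,-0.002,180]]])

```text
clock: 20.8
tcp_pos: [0.4911, -0.1164, 0.0332]
orientation: [0.706, -0.045, 0.706, 0.045]
wrist_force: [0.1, -0.1, -1.3]
finger_gap: 0.0347
```

```bash
python3 g.py .4908 -.117 .0225 1.698
```

```text
shift [0.0107, -0.0006, -0.0004] turn [[0.001, 0.0, -0.0], [-3.141, 0.001, 0.0]] j [-0.39, 0.33, -0.45, 0.79, 0.0, -0.52] gap 0.0347 F [ 0.1 -0.1 -1.3] t 20.8 tcp [ 0.4911 -0.1164  0.0332]
```

drive_tool(moves=[[[0.004,0,0,0,0,0,180],[0.008,0,0,0,0,0,180],[0.011,0,0,0,0,0,180],[0.011,0,0,0,0,0,180],[0.011,0,0,0,0,0,180]]])

```text
clock: 21.42
tcp_pos: [0.4912, -0.1164, 0.0225]
orientation: [0.706, -0.045, 0.705, 0.045]
wrist_force: [-0.9, 0.5, 2.4]
finger_gap: 0.0349
```

drive_tool(moves=[[[0,0,0,0,0,0,110],[0,0,0,0,0,0,105],[0,0,0,0,0,0,105],[-0.05,0,0,0,0,0,105],[-0.1,0,0,0,0,0,105]]])

```text
clock: 22.05
tcp_pos: [0.4904, -0.1162, 0.123]
orientation: [0.705, -0.045, 0.706, 0.046]
wrist_force: [-0.0, -0.5, -0.3]
finger_gap: 0.0502
```

drive_tool(moves=[[[-0.06,0,0,0,0,0,90],[-0.1,-0.25,0.0,0,0,0,60],[-0.1,-0.25,0.0,0,0,0,60],[-0.1,-0.25,0.0,0,0,0,60],[-0.1,-0.25,0.0,0,0,0,60]]])

```text
clock: 22.68
tcp_pos: [0.5221, -0.3631, 0.2225]
orientation: [0.705, -0.045, 0.706, 0.046]
wrist_force: [1.6, 0.3, 0.8]
finger_gap: 0.0651
```

```bash
python3 - <<'E'
from h import *
o=[];I={}
for n in("top","side"):
    im=I[n]=cams.read_camera(n);cv2.imwrite(f"pics/{n}9.png",im)
    u,v=np.int32(proj(n,[[.475,0,.03]])[0]);o.append(cv2.resize(im[v-100:v+100,u-100:u+100],(400,400)))
cv2.imwrite("pics/c9.png",np.hstack(o))
print(readout.get_state()['tcp_pos'])
E
```

```text
[ 0.5223887  -0.3677141   0.22168434]
```

View pics/c9.png

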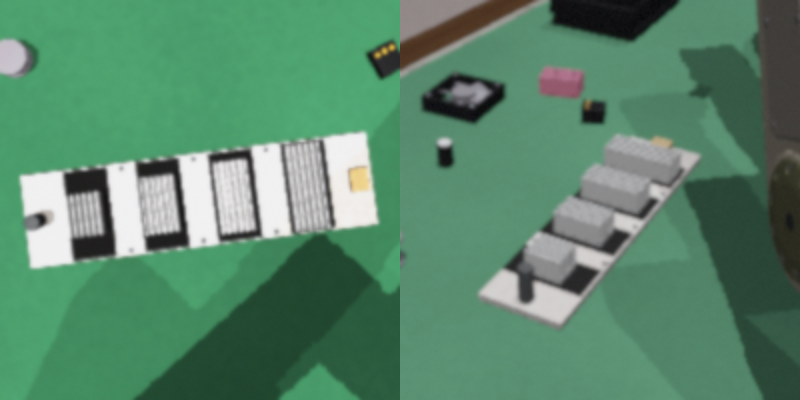

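```bash
python3 - <<'E'
from h import *
o=[]
for n in("top","side"):
    im=cv2.imread(f"pics/{n}9.png"); c=np.int32(proj(n,[[.475,0,.03]])[0]); k=6 if n=='top' else 6
    h=66
    org=c-[h+34,h-16]; cr=im[org[1]:org[1]+100,org[0]:org[0]+200]
    big=cv2.resize(cr,None,fx=4,fy=4,interpolation=cv2.INTER_CUBIC)
    for L,x,y in [(.046,.46,.126),(.062,.47,.0448),(.078,.48,-.0366),(.094,.4905,-.117)]:
        b=box(x,y,.127,L,.036,.014,.044)
        q=np.int32((proj(n,b[[4,5,7,6]])-org+.5)*4); cv2.polylines(big,[q],True,(0,0,255),1)
        b=box(x,y,.127,.1,.05,.014,.014)
        q=np.int32((proj(n,b[[4,5,7,6]])-org+.5)*4); cv2.polylines(big,[q],True,(255,128,0),1)
    o.append(big[:300] if n=='side' else big[100:])
cv2.imwrite("pics/ov.png",np.vstack(o)[:600])
E
```

```text
(no output)
```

View pics/ov.png

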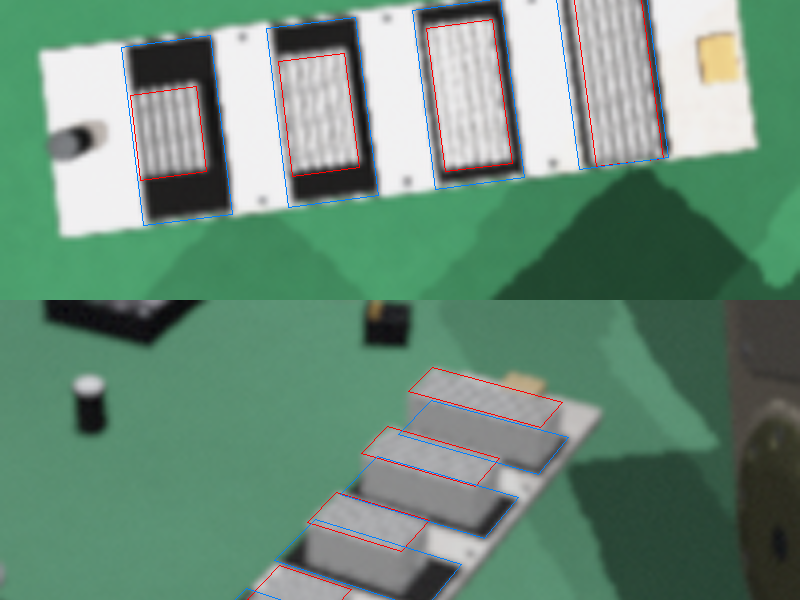

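The overlays match in both views. The red predicted sink tops land on the real ones within about 1 source pixel (2–3 mm), and the blue pad outlines match too.

```bash
python3 -c "
from workcell import env,readout
print(readout.get_state()['clock'],env.hand_in())"
```

```text
the job is handed in; nothing more can be done
22.775 None
```

All four heat sinks are staged on the rail, and I handed the job in at about 22.8 s of the 106 s allowed. The post stands beyond pad_d, so from the post outwards the order is sink_46 on pad_d, sink_62 on pad_c, sink_78 on pad_b and sink_94 on pad_a. I left the pink look-alike alone.

**Last checks:** I compared outlines of the ideal poses with the final top and side pictures. All four sinks look flat, fins up and in line with their pads, within about 2–3 mm of centre. The 46's near edge and pad were cut off in the side overlay, so that one was fully checked only from the top. The gripper was open and clear, at z ≈ 0.22 m. Wrist force readings at the end of each move never exceeded about 6 N.

**Disagreements:** The two cameras put the same objects about 2–4 mm apart. I averaged the two for the pads and combined both views for the sinks. I judged the final overlay by eye and didn't run a numerical fit of the placed sinks.

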